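Set and close the cam clamp of a camera boom

ROBOT

A 7-joint arm with a two-finger parallel gripper is mounted at the origin on a cart in front of the work surface, level with it; the furniture and walls round the work are solid. World frame = base frame: x ahead of the robot, y to its left, z up, the work surface at z = 0. Lengths are in m, angles in degrees, forces in N, time in s.
With the tool pointing down it reaches from about 0.425 to 0.875 m from the base axis. Payload 4.7 kg.
Tool frame: the origin (TCP) lies at the centre of the arm's flange, where the gripper is bolted on; the fingertips stand 182 mm ahead of it and the grasp point (between the pads) lies 164 mm ahead of it; z points along the fingers, y is the line along which they close (so a half turn about z gives the same grasp; the last joint's range is limited). The gripper opens to 87 mm and grips with 3 to 60 N. Pads are 19 mm wide; open, the fingers measure 117 mm over their backs; the gripper's body (75 mm by 190 mm) begins 51 mm behind the grasp point.
Start: joints at [-72.187, 18.392, -4.016, 83.108, 1.295, 78.541, -3.26], TCP at [0.19, 0.622, 0.405] pointing down, gripper open.
Joint ranges: [-163.93, 163.93], [-17.29, 119.83], [-79.2, 71.16], [3.27, 140.29], [-89.18, 269.18], [5.43, 117.66], [-154.24, 154.24]. Speed limits (degrees/s): [147.25, 147.25, 180, 180, 180, 180, 180].

INTERFACE

Orientations are given as [roll, pitch, yaw] about the fixed x, y, z axes, in that order (R = Rz(yaw) Ry(pitch) Rx(roll)).
In Python, from cell import env gives the robot as it stands. The module is installed in compiled form; this text tells all that it offers.
- The arm moves only by the tool step_arm, never from a script. Its argument "steps" is one flat list of numbers, 5 for each row, row after row: the opening, from 0 (shut) to 1 (fully open), then the shift along the tool's x, y, z in mm, then the turn about the tool's z in degrees. In form: [grip, dx, dy, dz, roll, grip, dx, dy, dz, roll, ...]. A call has 1 to 12 rows; each row shifts and turns the commanded pose from where the row before left it, along the tool's axes as they then stand; what a row does not reach is not made up. A row lasts 1/8 s, in which the tool goes at most 62.5 mm and 10.7 degrees, less where a joint would pass 70% of its speed; a pose out of reach is approached as far as the arm can. A call with a gripper value outside its range is refused whole. The fingers move at their own pace and stop on an object; "grip_force" is the grip in N (left out, the last holds). Time passes only in rows, so rows that do not move let the fingers close. It gives the time, the measured TCP pose, the force, the opening and the grip force at its end, in the units of the state.
- env.get_obs(): the state, without advancing time (a new reading comes with each control period).
- env.read_camera(name): name is "scene" or "top" or "wrist"; returns a dict with "image" (420x560x3 uint8, red, green, blue), "camera_matrix" (3x3 intrinsics, pixels), "distortion" ([k1, k2, p1, p2, k3] as OpenCV has them; the pictures are not rectified), "R" (3x3) and "t" (3): a world point X has camera coordinates R X + t. Camera axes: x right, y down, z forward; pixel columns grow to the right and rows downward; lengths in m; the calibration is good to about 2 mm. A picture is of the moment at which its call begins. There is no depth.
- env.sign_off(): hands the job in; it is judged then, once.
The state is a dict: "time_s": time; "qpos": joint angles; "joint_velocities": joint speeds; "effort": joint torques, N m; "tool_pos": TCP position; "tool_rot": TCP orientation; "force": force on the tool from outside, world axes, zero at the start; "wrist_torque": the same for the moment, N m; "grip_width": finger opening in m; "grasp_force": force on a finger pad.
Only numpy, scipy, OpenCV 4.12 (cv2) and the standard library are available. Lean on these libraries where they do the work, as an engineer would, in place of code of your own. Each camera call takes 0.05 s, during which the arm holds its last target. There are 200 camera calls.

TASK

The boom tube of the bench camera lies loose in its clamp. Turn the black wing nut down, with the red cam lever open, until the lever just begins to bite firmly when it stands about straight up, then swing the lever over to its closed stop so that it stays there with the tube held firmly but not crushed, and let go. Never turn the nut with the lever closed, and leave the things around the clamp where they are.

Things in the scene. Friction and masses are not known exactly. Their poses are not given: they have to be found in the camera images.
- clamp: Clamp fixed to the bench: blue base 100 (x) x 180 (y) x 12 mm, origin at the centre of its underside, z up. A steel yoke bar along y (34 mm wide, 12 mm thick, its top 112 mm above the bench at nut 0) rides above it: wing nut at y = +62 mm, red lever at y = -62 mm. The first gap between shoe and tube differs by several mm, unknown: feel it at the lever.
- tube: Aluminium boom tube, 28 mm thick, along the clamp's x axis, axis 36 mm above the bench, black camera head at +x; fixed; origin as the clamp's. A sprung shoe presses it from above, about 10 N for each mm of travel after it meets the tube. Held properly at 52 to 80 N, crushed above 110 N. If the lever starts to bite straight up (0.6 rad), closing it gives about 66 N.
- nut_grip (a point): Centre of the black nut's wing, 38 mm above the yoke's underside: a bar 46 mm long (this point's x), 12 mm thick (y), 26 mm tall (z up), best pinched from above across the 12 mm. Tightening lowers nut, yoke and lever together by 3.5 mm per radian.
- nut (a joint): Angle of the nut in rad, 0 to 4.5, growing clockwise seen from above (tightening). It starts at 0 to 0.4, always too loose, and needs 0.7 to 3.2 rad more. It stays where it is left; turning takes about 0.35 N m.
- lever_pivot (a point): Centre of the lever's pivot, 24 mm above the yoke's underside; axes as the clamp's; the lever swings about y. The lever's cam pushes the shoe down from the yoke by 16 mm x (cos(1.6 - q) - cos(1.6)) at lever angle q (rad).
- lever_end (a point): Centre of the round end of the red lever, 70 mm from the pivot: a cylinder 18 mm in diameter and 18 mm long along the pivot's y axis. Best pushed with shut fingers from behind, coming over the top of it as it leans; pinched across its flat ends (18 mm) it turns stiffly between the fingers.
- lever (a joint): Lever angle in rad. 0: open, leaning 0.6 rad from upright to the clamp's +x; 0.6: straight up; 1.9: closed stop, leaning 1.3 rad to -x (the robot's side). Starts at 0 to 0.2. Friction and a weak return spring take 0.04 to 0.1 N m; a pressing shoe adds its force times the slope of the cam travel, about 0.4 N m with a well set nut; rubbing fingers feel up to half more. Past 1.6 rad the cam pulls it closed.
- flux_pot_mid (a point): Centre of a loose small pot with black lid, 46 mm wide, 28 mm tall; a bystander to be left alone.
- usb_stick_mid (a point): Centre of a loose red memory stick, 18 x 48 x 8 mm; a bystander to be left alone.
- heat_sink_mid (a point): Centre of a loose finned aluminium heat sink, 52 x 69 x 28 mm; a bystander to be left alone.
There are look-alikes about, which are no part of the job. There is more than one size of the clamp; the job needs the larger.

How it is judged (in metres and radians):
At the end, for the whole second after the job is handed in: The lever rests at its closed stop (above 1.8 rad) and the clamp presses the tube with 52 to 80 N (value of joint lever above 1.8 rad and contact force between tube and clamp between 52 and 80 N); the robot touches nothing.
It fails at once if the tube is crushed: the clamp presses it with more than 110 N (contact force between tube and clamp above 110 N).
It fails at once if the nut is turned while the lever is closed (beyond 1.3 rad) (value of joint lever above 1.3 rad and (velocity of joint nut above 0.3 rad/s or velocity of joint nut below -0.3 rad/s)).
It fails at once if a bystander (pot, memory stick, heat sink) is moved by more than 25 mm (distance of any of flux_pot_mid, usb_stick_mid, heat_sink_mid from where it was at the start of the episode above 0.025 m).
It also fails if it takes over 72 s, if anything falls off the work surface, if the arm or the gripper's body presses on something with over 40 N, if the wrist force passes 120 N, or if a joint passes its speed limit or range.

## Working session

There is one attempt and no reset: what is moved stays moved. The work goes in short steps, Python scripts to look and compute and a tool call to move; the robot and the scene stay as the last step left them, time stands still between calls to the robot, and variables do not carry over. Pictures are saved under pics/ and viewed, at most 10 in all, crops included, and the job is handed in when it is done.

Besides the shell and the picture viewer there is one more tool, called after ">>>" as name(argument=value, ...) on one line, values as JSON. step_arm: Moves the arm, as the interface text tells. Its arguments: {"type":"object","properties":{"steps":{"type":"array","items":{"type":"number"}},"grip_force":{"type":"number"}},"required":["steps"]}

```bash
mkdir -p pics; cat > h.py <<'E'
import numpy as np, cv2, pickle
from cell import env
def snap(name,fn):
    c=env.read_camera(name); pickle.dump(c,open(fn+'.pkl','wb'))
    cv2.imwrite(f'pics/{fn}.png',c['image'][:,:,::-1]); return c
def ray(c,uv):
    K=np.array(c['camera_matrix']);d=np.array(c['distortion'])
    p=cv2.undistortPoints(np.array([[uv]],float),K,d)[0,0]
    R=np.array(c['R']);t=np.array(c['t'])
    return -R.T@t, R.T@np.array([p[0],p[1],1])
def atz(c,uv,z):
    o,v=ray(c,uv); return o+v*(z-o[2])/v[2]
def proj(c,P):
    R=np.array(c['R']);t=np.array(c['t'])
    return cv2.projectPoints(np.array(P,float).reshape(-1,3),cv2.Rodrigues(R)[0],t,np.array(c['camera_matrix']),np.array(c['distortion']))[0][:,0]
def tri(obs):
    A=np.zeros((3,3));b=np.zeros(3)
    for c,uv in obs:
        o,v=ray(c,uv);v=v/np.linalg.norm(v);M=np.eye(3)-np.outer(v,v);A+=M;b+=M@o
    return np.linalg.solve(A,b)
def load(fn): return pickle.load(open(fn+'.pkl','rb'))
E
python3 - <<'E'
from h import *
a=snap('scene','s0');b=snap('top','t0')
print(env.get_obs())
for c in(a,b): print(-np.array(c['R']).T@c['t'])
cv2.imwrite('pics/t0b.png',cv2.resize(b['image'][:,:,::-1],(800,600),interpolation=cv2.INTER_CUBIC))
cv2.imwrite('pics/s0b.png',cv2.resize(a['image'][:,:,::-1],(800,600),interpolation=cv2.INTER_CUBIC))
E
```

```text
{'time_s': 0.1, 'qpos': array([-72.18773626,  18.4342203 ,  -4.01600885,  83.16604741,
         1.29456954,  78.54097665,  -3.26159025]), 'joint_velocities': array([ 0.00509015, -0.00532219, -0.06432036, -0.11261497, -0.07972803,
       -0.00729021,  0.00872769]), 'effort': array([ 4.99090493e-04, -4.92570591e+01, -4.05376581e-01, -3.13398099e+01,
       -6.41848426e-02,  3.94631596e-02,  6.74104808e-05]), 'tool_pos': array([0.19006276, 0.62140811, 0.40379374]), 'tool_rot': array([-1.79903963e+02,  4.80976710e-03,  1.62996070e+02]), 'force': array([ 0.36564434,  0.3824278 , -0.64416193]), 'wrist_torque': array([ 0.06127661, -0.00353284,  0.00632592]), 'grasp_force': 0.0, 'grip_width': 0.08709562548054453}
[ 0.13495898 -0.58818109  0.60968406]
[ 0.47708963 -0.01371974  1.00671421]
```

View pics/t0b.png

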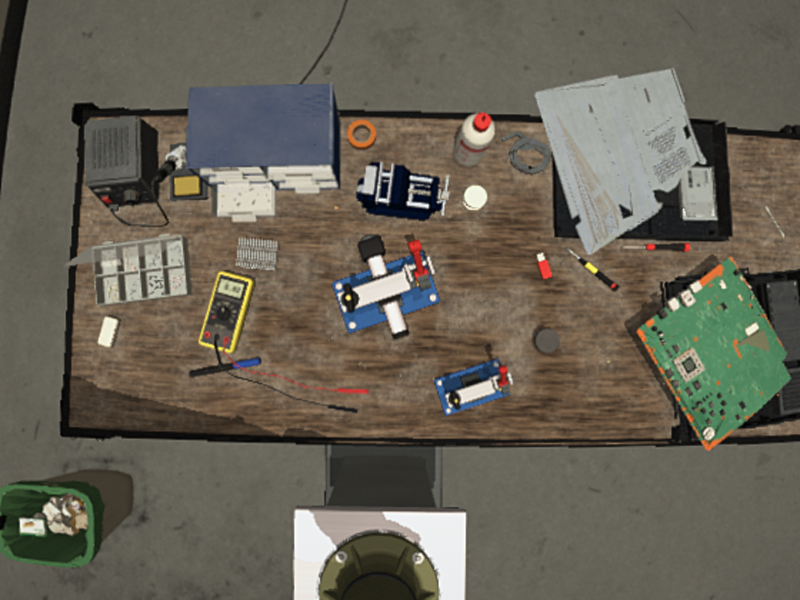

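View pics/s0b.png

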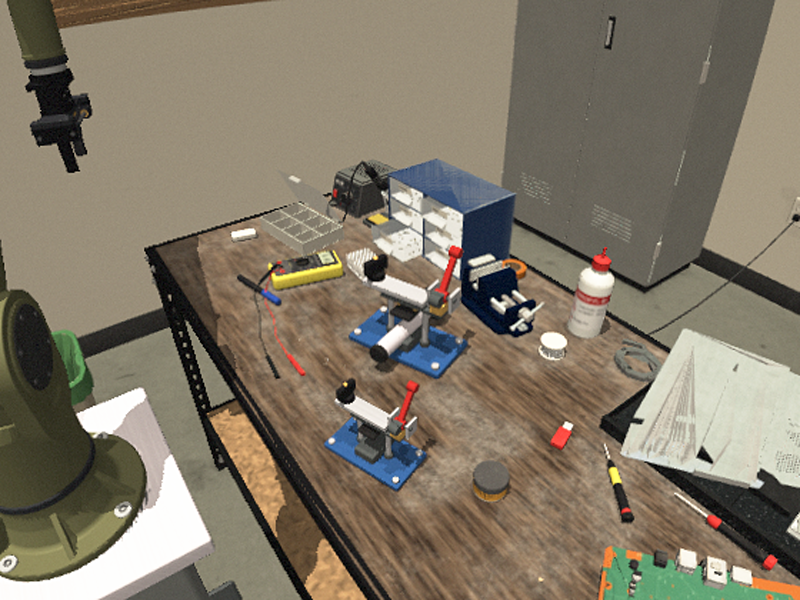

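The top view shows the large clamp at about (387,290), with its nut at (350,297), lever end at (417,243) and camera head up. The small look-alike clamp is at (475,385). The pot is at (546,340), the stick at (543,265) and the heat sink at (257,252). In the scene view the large clamp is at (410,310), with the lever end at (455,253).

```bash
python3 - <<'E'
from h import *
b=load('t0')['image'][150:250,220:320,::-1]; a=load('s0')['image'][165:270,235:340,::-1]
f=lambda i:cv2.resize(i,(400,400),interpolation=cv2.INTER_CUBIC)
cv2.imwrite('pics/c0.png',np.hstack([cv2.resize(b,(400,400),interpolation=cv2.INTER_CUBIC),cv2.resize(a,(400,400),interpolation=cv2.INTER_CUBIC)]))
E
```

```text
(no output)
```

View pics/c0.png

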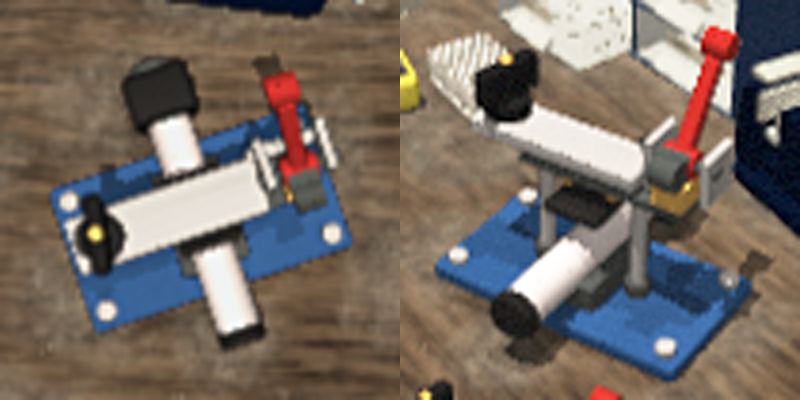

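The crop (left ×4, from (220,150)) shows base corners at (52,190), (103,330), (352,240) and (300,105), the nut hub at (95,235) and the lever end at (284,88). In the scene half the lever end is at (720,42) and the wing at (507,85).

```bash
cat >> h.py <<'E'
def Rz(a): return np.array([[np.cos(a),-np.sin(a),0],[np.sin(a),np.cos(a),0],[0,0,1]])
def W(p,P): return (Rz(p[2])@np.array(P,float).reshape(-1,3).T).T+[p[0],p[1],0]
E
python3 - <<'E'
from h import *
from scipy.optimize import least_squares
T=load('t0');S=load('s0')
t=lambda u,v:(220+u/4-.4,150+v/4-.4); s=lambda u,v:(235+(u-400)/3.81-.4,165+v/3.81-.4)
C=[[.05,.09,.012],[-.05,.09,.012],[-.05,-.09,.012],[.05,-.09,.012]]
ct=[t(52,190),t(103,330),t(352,240),t(300,103)]
cs=[s(436,268),s(671,378),s(750,285)]
def res(p): return np.r_[(proj(T,W(p,C))-ct).ravel(),(proj(S,W(p,[C[1],C[2],C[3]]))-cs).ravel()]
r=least_squares(res,[.6,.05,.3]);p=r.x;print(p,np.degrees(p[2]),r.fun.round(1))
r2=least_squares(lambda p:res(p)[:8],p);print(r2.x,r2.fun.round(1))
np.save('pose.npy',p)
inv=lambda X:Rz(-p[2])@(X-[p[0],p[1],0])
L=tri([(T,t(284,88)),(S,s(720,42))]);print('lever end',L,inv(L))
N=tri([(T,t(95,235)),(S,s(506,60))]);print('nut hub',N,inv(N))
# wing ends in top at z~.14
print('wing', [inv(atz(T,t(*q),.138)).round(4) for q in((92,200),(103,270))])
print('smallclamp',atz(T,(475*.7,385*.7),.05),'pot',atz(T,(546*.7,340*.7),.02),'sink',atz(T,(257*.7,252*.7),.02),'stick',atz(T,(543*.7,265*.7),0.01))
E
```

```text
[ 0.55491599 -0.00452696  0.35342422] 20.24971628623915 [-1.   0.6 -1.5  1.5  1.   1.5  1.4  0.2 -0.3 -0.9  1.1 -1.4  1.9 -1.1]
[ 0.55742685 -0.00452115  0.36537109] [-1.1  0.1 -1.1  0.9  1.1  0.1  1.1 -1.1]
lever end [ 0.61338938 -0.04883044  0.18315334] [ 0.03952534 -0.06180358  0.18315334]
nut hub [0.53346262 0.05496926 0.14888908] [0.00046497 0.06324421 0.14888908]
wing [array([0.0215, 0.0584, 0.138 ]), array([-0.0187,  0.0655,  0.138 ])]
smallclamp [ 0.39049069 -0.16509396  0.05      ] pot [ 0.47136746 -0.30067749  0.02      ] sink [0.62368268 0.23449435 0.02      ] stick [ 0.61151671 -0.29795234  0.01      ]
```

>>> step_arm(steps=[0.45, -45, -40, 0, 0, 0.45, -45, -40, 0, 0, 0.45, -45, -40, 0, 0, 0.45, -45, -40, 0, 0, 0.45, -45, -40, 0, 0, 0.45, -45, -40, 0, 0, 0.45, -45, -40, 0, 0, 0.45, -45, -40, 0, 0, 0.45, -45, -40, 0, 0, 0.45, -45, -40, 0, 0, 0.45, -44, -42, 0, 0, 0.45, 0, 0, 0, -9], grip_force=30)

```text
time_s: 1.6
tool_pos: [0.5346, 0.0485, 0.4046]
tool_rot: [-179.8, 0.1, 171.7]
force: [0.1, 0.9, -0.1]
grip_width: 0.0394
grasp_force: 0.0
```

>>> step_arm(steps=[0.45, 0, 0, 0, -9, 0.45, 0, 0, 0, -9, 0.45, 0, 0, 0, 0, 0.45, 0, 0, 0, 0])

```text
time_s: 2.1
tool_pos: [0.5332, 0.0544, 0.4046]
tool_rot: [180.0, -0.0, -170.1]
force: [0.1, 0.1, 0.1]
grip_width: 0.0392
grasp_force: 0.0
```

```bash
python3 - <<'E'
from h import *
c=snap('wrist','w0');o=env.get_obs();print({k:np.round(o[k],3) for k in('time_s','qpos','tool_pos','tool_rot','force','grip_width')})
cv2.imwrite('pics/w0b.png',cv2.resize(c['image'][:,:,::-1],(800,600)))
p=np.load('pose.npy');print(proj(c,W(p,[[0,.062,.138],[.0395,-.062,.182],[0,0,.112]]))/.7)
E
```

```text
{'time_s': np.float64(2.15), 'qpos': array([-33.482,   4.286,  26.251, 100.288,  -1.956,  75.887,  93.067]), 'tool_pos': array([0.533, 0.054, 0.405]), 'tool_rot': array([ 1.79997e+02, -1.20000e-02, -1.70116e+02]), 'force': array([-0.387,  0.862,  0.458]), 'grip_width': np.float64(0.039)}
[[391.41805927 308.76137845]
 [178.53065386 441.62705779]
 [297.42556263 312.74937867]]
```

View pics/w0b.png

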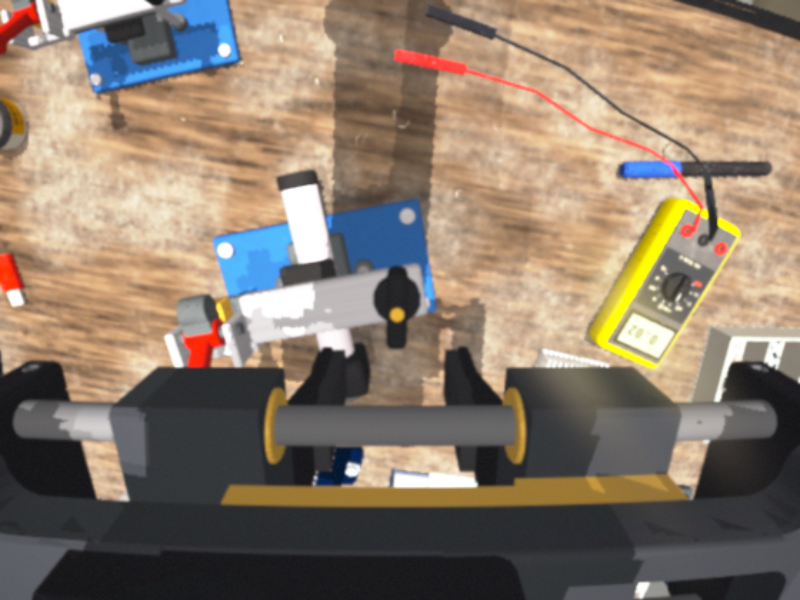

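The wrist view shows the wing upright at x≈397, y 268–347. It sits centred between the fingertips and parallel to tool x, so I can descend and pinch.

>>> step_arm(steps=[0.45, 0, 0, 40, 0, 0.45, 0, 0, 40, 0, 0.45, 0, 0, 20, 0, 0.45, 0, 0, 0, 0, 0.1, 0, 0, 0, 0, 0, 0, 0, 0, 0, 0, 0, 0, 0, 0, 0, 0, 0, 0, 0])

```text
time_s: 3.15
tool_pos: [0.5336, 0.0553, 0.3059]
tool_rot: [179.9, 0.1, -170.0]
force: [-0.9, 2.7, 5.3]
grip_width: 0.0119
grasp_force: 31.4
```

>>> step_arm(steps=[0, 0, 0, 0.6, 10, 0, 0, 0, 0.6, 10, 0, 0, 0, 0.6, 10, 0, 0, 0, 0.6, 10, 0, 0, 0, 0.6, 10, 0, 0, 0, 0.6, 7, 0, 0, 0, 0, 0])

```text
time_s: 4.03
tool_pos: [0.5336, 0.0552, 0.3025]
tool_rot: [179.9, -0.0, 133.0]
force: [-1.2, 1.7, 6.8]
grip_width: 0.0122
grasp_force: 31.5
```

>>> step_arm(steps=[0.45, 0, 0, 0, 0, 0.45, 0, 0, 0, 0, 0.45, 0, 0, -30, 0, 0.45, 0, 0, -30, -9.6, 0.45, 0, 0, -30, -9.6, 0.2, 0, 0, 0, -9.6, 0, 0, 0, 0, -9.6, 0, 0, 0, 0, -9.6, 0, 0, 0, 0, -9.6, 0, 0, 0, 0, -9.6, 0, -33, -62, 0, 0, 0, -33, -30, 0, 0])

```text
time_s: 5.52
tool_pos: [0.6217, -0.0071, 0.391]
tool_rot: [-179.9, -0.1, -160.0]
force: [0.4, -0.0, 0.5]
grip_width: 0.0006
grasp_force: 0.0
```

>>> step_arm(steps=[0, 0, -32, 0, 0, 0, 0, 0, 0, 0, 0, 0, 0, 25, 0, 0, 0, 0, 25, 0, 0, 0, 0, 0, 0, 0, 0, 0, 0, 0])

```text
time_s: 6.28
tool_pos: [0.6322, -0.0336, 0.342]
tool_rot: [180.0, 0.0, -159.8]
force: [0.6, -0.1, 0.4]
grip_width: 0.0003
grasp_force: 0.0
```

```bash
python3 - <<'E'
from h import *
a=snap('scene','s1');c=snap('top','t1');o=env.get_obs();print({k:np.round(o[k],4) for k in('time_s','qpos','tool_pos','tool_rot','force','grip_width')})
f=lambda i:cv2.resize(i[:,:,::-1],(400,400),interpolation=cv2.INTER_CUBIC)
cv2.imwrite('pics/c1.png',np.hstack([f(c['image'][150:250,220:320]),f(a['image'][130:235,235:340])]))
th=np.radians(20.5);d=o['tool_pos']-np.array([.5336,.0552,0]);print((Rz(-th)@d).round(4)+[0,.062,-.182])
E
```

```text
{'time_s': np.float64(6.375), 'qpos': array([-24.969 ,  20.1077,  32.119 ,  91.4679, -11.1401,  71.5231,
       119.3157]), 'tool_pos': array([ 0.6325, -0.0339,  0.3425]), 'tool_rot': array([-1.799765e+02,  1.111000e-01, -1.597851e+02]), 'force': array([ 0.3001,  0.5263, -0.081 ]), 'grip_width': np.float64(0.0005)}
[ 0.0615 -0.0561  0.1605]
```

View pics/c1.png

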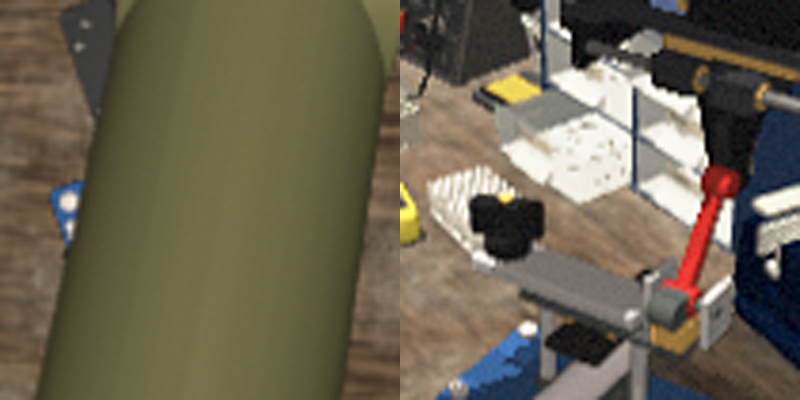

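The shut fingers stand just behind the lever end: in the right half the lever end is at (720,183) with the finger behind it. I'll push up in stages and feel for the bite.

>>> step_arm(steps=[0, 0, -6, 0, 0, 0, 8, 0, 0, 0, 0, 7, 0, 0, 0, 0, 7, 0, 0, 0, 0, 0, 0, 0, 0])

```text
time_s: 7.0
tool_pos: [0.6127, -0.0477, 0.341]
tool_rot: [180.0, -0.1, -159.8]
force: [0.3, -1.0, 0.2]
grip_width: 0.0002
grasp_force: 0.3
```

>>> step_arm(steps=[0, 7, 0, 0, 0, 0, 7, 0, -2, 0, 0, 0, 0, 0, 0])

```text
time_s: 7.38
tool_pos: [0.5996, -0.0526, 0.3429]
tool_rot: [180.0, -0.1, -159.8]
force: [0.2, 0.6, 0.4]
grip_width: 0.0005
grasp_force: 0.0
```

>>> step_arm(steps=[0, 7, 0, -6, 0, 0, 0, 0, -6, 0, 0, 0, 0, 0, 0])

```text
time_s: 7.75
tool_pos: [0.594, -0.0548, 0.356]
tool_rot: [-180.0, 0.0, -159.8]
force: [1.0, -0.4, 0.1]
grip_width: 0.0003
grasp_force: 0.0
```

>>> step_arm(steps=[0, 5, 0, -4, 0, 0, 5, 0, -4, 0, 0, 0, 0, 0, 0])

```text
time_s: 8.12
tool_pos: [0.5842, -0.0583, 0.3637]
tool_rot: [180.0, 0.0, -159.8]
force: [-0.0, -0.6, 0.2]
grip_width: 0.0001
grasp_force: 0.1
```

>>> step_arm(steps=[0, 5, 0, -2, 0, 0, 5, 0, -2, 0, 0, 0, 0, 0, 0])

```text
time_s: 8.5
tool_pos: [0.5747, -0.0617, 0.3674]
tool_rot: [180.0, -0.0, -159.8]
force: [-0.1, 0.2, -0.1]
grip_width: 0.0004
grasp_force: 0.0
```

>>> step_arm(steps=[0, 4, 0, 1, 0, 0, 4, 0, 1, 0, 0, 0, 0, 0, 0])

```text
time_s: 8.88
tool_pos: [0.5673, -0.0644, 0.3651]
tool_rot: [180.0, -0.0, -159.8]
force: [0.2, 0.2, 0.5]
grip_width: 0.0005
grasp_force: 0.2
```

```bash
python3 - <<'E'
from h import *
a=snap('scene','s2');c=snap('wrist','w2')
f=lambda i:cv2.resize(i[:,:,::-1],(400,400),interpolation=cv2.INTER_CUBIC)
cv2.imwrite('pics/c2.png',np.hstack([f(a['image'][130:235,235:340]),f(c['image'][160:360,180:380])]))
E
```

```text
(no output)
```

View pics/c2.png

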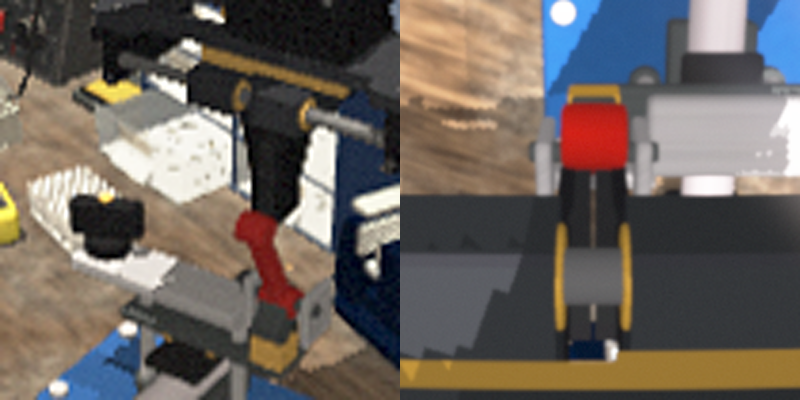

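The crop shows the lever at (257,225) leaning past upright, with the finger behind it and no bite at q≈1.0. The gap is therefore over 13.5 mm, so at least 1.3 rad more is needed. I'll go back to the nut and check whether the lever springs back.

>>> step_arm(steps=[0, -15, 0, -20, 0, 0, 0, 0, -15, 9.6, 0, 0, 0, 0, 9.6, 0, 0, 0, 0, 9.6, 0, 0, 0, 0, 9.6, 0, 0, 0, 0, 9.6, 0, 0, 0, 0, 9.6, 0.2, 0, 0, 0, 9.6, 0.45, 0, 0, 0, 0])

```text
time_s: 10.1
tool_pos: [0.5816, -0.059, 0.3998]
tool_rot: [-179.9, -0.0, 133.1]
force: [-0.5, 0.3, 0.7]
grip_width: 0.0133
grasp_force: 0.0
```

```bash
cat >> h.py <<'E'
def red(fn):
    a=snap('scene',fn)['image'][130:235,265:340]
    m=cv2.inRange(cv2.cvtColor(a,cv2.COLOR_RGB2HSV),(0,150,60),(8,255,255))|cv2.inRange(cv2.cvtColor(a,cv2.COLOR_RGB2HSV),(172,150,60),(180,255,255))
    n,l,st,ce=cv2.connectedComponentsWithStats(m);i=1+np.argmax(st[1:,4])
    v,u=np.nonzero(l==i);k=v<v.min()+7
    return st[i],(u[k].mean()+265,v.min()+130)
def togo(x,y,z,yaw):
    o=env.get_obs();R=Rz(np.radians(o['tool_rot'][2]))@np.diag([1,-1,-1])
    return (R.T@(np.array([x,y,z])-o['tool_pos'])*1000).round(1),(-(yaw-o['tool_rot'][2])+180)%360-180
def lev(q,nut):
    th=.6-q;pv=np.array([.5336,.0552,0])+Rz(np.radians(20.5))@[0,-.124,.124-.0035*nut]
    return pv+Rz(np.radians(20.5))@[.07*np.sin(th),0,.07*np.cos(th)]
E
python3 - <<'E'
from h import *
print(red('s3'));c=load('s3')
for q in np.arange(0,1.3,.2): print(round(q,1),proj(c,lev(q,1.17)).round(1))
print(env.get_obs()['tool_pos'],togo(.5336,.0552,.3025,133))
E
```

```text
(array([ 32,  55,  18,  29, 200], dtype=int32), (np.float64(301.5263157894737), np.int64(185)))
0.0 [[318.8 177.3]]
0.2 [[316.2 177.1]]
0.4 [[313.1 178.1]]
0.6 [[309.8 180.4]]
0.8 [[306.3 183.9]]
1.0 [[302.9 188.5]]
1.2 [[299.7 194. ]]
[ 0.58163559 -0.05896377  0.39987942] (array([116.1,  43.1,  97.4]), np.float64(0.18122499367788691))
```

The lever stays where left (q≈1.05), so I'll push it back open from the robot's side before turning the nut.

>>> step_arm(steps=[0, 15, -37, 0, 0, 0, 16, -37, 0, 0, 0, 0, 0, 25, 0, 0, 0, 0, 25, 0, 0, -7.5, 18, 0, 0, 0, -7.5, 18, 0, 0, 0, -5, 12, 0, 0, 0, -5, 12, 0, 0, 0, -5, 12, 0, 0, 0, 0, 0, 0, 0])

```text
time_s: 11.4
tool_pos: [0.5804, -0.059, 0.35]
tool_rot: [-180.0, 0.0, 133.1]
force: [0.9, 0.1, 0.1]
grip_width: 0.0005
grasp_force: 0.0
```

>>> step_arm(steps=[0, 0, 0, -25, 0, 0.1, 0, 0, -25, 0, 0.45, 0, 0, 0, 0])

```text
time_s: 11.78
tool_pos: [0.5799, -0.0602, 0.4021]
tool_rot: [179.8, 0.1, 133.0]
force: [0.5, -0.0, 0.3]
grip_width: 0.012
grasp_force: 0.0
```

```bash
python3 - <<'E'
from h import *
print(red('s4'))
print(env.get_obs()['tool_pos'],togo(.5336,.0552,.3025,133))
E
```

```text
(array([ 40,  43,  17,  40, 215], dtype=int32), (np.float64(316.0566037735849), np.int64(173)))
[ 0.57954995 -0.05992087  0.40070709] (array([115.5,  44.9,  98.2]), np.float64(-0.012463196748001337))
```

>>> step_arm(steps=[0.45, 38.5, 15, 0, 0, 0.45, 38.5, 15, 0, 0, 0.45, 38.5, 15, 0, 0, 0.45, 0, 0, 0, 0, 0.45, 0, 0, 0, 0, 0.45, 0, 0, 40, 0, 0.45, 0, 0, 40, 0, 0.45, 0, 0, 0, 0])

```text
time_s: 12.82
tool_pos: [0.5326, 0.0539, 0.3173]
tool_rot: [-179.6, -0.1, 132.8]
force: [-0.7, -0.7, 0.3]
grip_width: 0.0394
grasp_force: 0.0
```

```bash
python3 - <<'E'
from h import *
print(env.get_obs()['force'],togo(.5336,.0552,.3025,133))
E
```

```text
[-0.7332771  -0.68536868  0.3064704 ] (array([ 0.3,  1.7, 14.8]), np.float64(-0.1687030156420235))
```

Now I'll grip and turn 80° (1.4 rad) with the follow-down of 0.61 mm per 10°.

>>> step_arm(steps=[0.45, 0, 1.5, 15, 0, 0.45, 0, 0, 0, 0, 0, 0, 0, 0, 0, 0, 0, 0, 0, 0, 0, 0, 0, 0, 0])

```text
time_s: 13.45
tool_pos: [0.535, 0.0566, 0.3057]
tool_rot: [179.9, 0.0, 133.0]
force: [0.2, -0.6, 0.5]
grip_width: 0.0168
grasp_force: 0.0
```

>>> step_arm(steps=[0, 0, 0, 0.6, 10, 0, 0, 0, 0.6, 10, 0, 0, 0, 0.6, 10, 0, 0, 0, 0.6, 10, 0, 0, 0, 0.6, 10, 0, 0, 0, 0.6, 10, 0, 0, 0, 0.6, 10, 0, 0, 0, 0.6, 10, 0, 0, 0, 0, 0])

```text
time_s: 14.58
tool_pos: [0.5341, 0.0556, 0.3006]
tool_rot: [-179.9, 0.2, 52.9]
force: [-4.9, -2.1, 4.6]
grip_width: 0.0119
grasp_force: 30.0
```

>>> step_arm(steps=[0.45, 0, 0, 0, 0, 0.45, 0, 0, 0, 0, 0.45, 0, 0, -30, 0, 0.45, 0, 0, -35, 8, 0.2, 0, 0, -30, 8, 0, 0, 0, 0, 8, 0, 0, 0, 0, 8.4, 0, 20, 40, 0, 0, 0, 20, 40, 0, 0, 0, 22, 40, 0, 0, 0, 0, 4, 0, 0, 0, 0, 0, 0, 0])

```text
time_s: 16.08
tool_pos: [0.6364, -0.0377, 0.395]
tool_rot: [-180.0, 0.0, 20.6]
force: [0.0, 0.6, 0.6]
grip_width: 0.0003
grasp_force: 0.0
```

```bash
cat >> h.py <<'E'
def loc():
    o=env.get_obs();R=Rz(-np.radians(20.5));p=R@(o['tool_pos']-np.array([.5336,.0552,0]))*1000+[0,62,-182]
    return p.round(1),(R@o['force']).round(2),o['tool_rot'].round(1)
def qest(fn,nut):
    s,uv=red(fn);c=load(fn);q=np.arange(0,1.95,.02)
    P=np.array([proj(c,lev(x,nut))[0] for x in q]);return uv,q[np.argmin(abs(P-[uv[0],uv[1]+4]).sum(1))]
E
python3 - <<'E'
from h import *
print(loc(),qest('s5',2.56))
E
```

```text
(array([ 63.7, -61. , 213. ]), array([0.22, 0.58, 0.59]), array([-180. ,    0. ,   20.6])) ((np.float64(316.13461538461536), np.int64(175)), np.float64(0.2))
```

>>> step_arm(steps=[0, 0, 0, 30, 0, 0, 0, 0, 22, 0, 0, -10, 0, 0, 0, 0, -10, 0, 0, 0, 0, -8, 0, 0, 0, 0, -6, 0, 0, 0, 0, 0, 0, 0, 0])

```text
time_s: 17.0
tool_pos: [0.6041, -0.0502, 0.3438]
tool_rot: [-180.0, -0.0, 20.6]
force: [1.5, -0.3, 0.1]
grip_width: 0.001
grasp_force: 0.2
```

>>> step_arm(steps=[0, -5, 0, -3, 0, 0, -5, 0, -3, 0, 0, 0, 0, 0, 0])

```text
time_s: 17.38
tool_pos: [0.5949, -0.0536, 0.3495]
tool_rot: [-180.0, 0.0, 20.6]
force: [0.2, -0.4, -0.1]
grip_width: 0.0008
grasp_force: 0.0
```

>>> step_arm(steps=[0, -3, 0, -3, 0, 0, -4, 0, -2, 0, 0, 0, 0, 0, 0])

```text
time_s: 17.75
tool_pos: [0.5886, -0.0557, 0.3546]
tool_rot: [-180.0, -0.0, 20.6]
force: [1.3, -0.8, -0.4]
grip_width: 0.0
grasp_force: 0.6
```

```bash
python3 - <<'E'
from h import *
print(loc(),qest('s6',2.56))
E
```

```text
(array([ 12.7, -61.2, 172.6]), array([ 0.96, -1.26, -0.42]), array([-180. ,   -0. ,   20.6])) ((np.float64(307.77611940298505), np.int64(180)), np.float64(0.7000000000000001))
```

>>> step_arm(steps=[0, -4, 0, -3, 0, 0, -4, 0, -4, 0, 0, 0, 0, 0, 0])

```text
time_s: 18.18
tool_pos: [0.5813, -0.0585, 0.362]
tool_rot: [-180.0, -0.1, 20.6]
force: [2.6, 1.8, 1.6]
grip_width: 0.0007
grasp_force: 1.5
```

>>> step_arm(steps=[0, -3, 0, -1, 0, 0, -4, 0, 0, 0, 0, 0, 0, 0, 0])

```text
time_s: 18.55
tool_pos: [0.5748, -0.0607, 0.3624]
tool_rot: [-180.0, -0.1, 20.6]
force: [4.5, 2.3, -2.4]
grip_width: 0.0001
grasp_force: 2.5
```

```bash
python3 - <<'E'
from h import *
print(loc(),qest('s7',2.56))
E
```

```text
(array([ -2. , -61. , 180.4]), array([ 5.02,  0.62, -2.36]), array([-1.80e+02, -1.00e-01,  2.06e+01])) ((np.float64(303.8484848484849), np.int64(184)), np.float64(0.9))
```

The bite starts at q≈0.7 (about 4 N along the push direction by 0.9), so the gap is ≈10.5 mm. The nut needs about 0.4 rad more. First I'll open the lever again.

>>> step_arm(steps=[0, 10, 0, -15, 0, 0, 0, 0, -20, 0, 0, -31, 0, 0, 0, 0, -32, 0, 0, 0, 0, 0, 0, 25, 0, 0, 0, 0, 25, 0, 0, 15, 0, 0, 0, 0, 15, 0, 0, 0, 0, 12, 0, 0, 0, 0, 12, 0, 0, 0, 0, 11, 0, 0, 0, 0, 0, 0, 0, 0])

```text
time_s: 20.1
tool_pos: [0.5866, -0.0564, 0.3473]
tool_rot: [180.0, 0.0, 20.6]
force: [-0.1, 0.0, 0.4]
grip_width: 0.0005
grasp_force: 0.0
```

>>> step_arm(steps=[0, -3, 0, -25, 0, 0, 0, 0, -28, -8, 0.2, 0, 0, 0, -8, 0.45, 0, 0, 0, -8, 0.45, 0, 0, 0, -8.4, 0.45, 0, 0, 0, 0])

```text
time_s: 20.85
tool_pos: [0.583, -0.0579, 0.4007]
tool_rot: [-180.0, -0.1, 52.9]
force: [-0.7, 0.3, 0.0]
grip_width: 0.0324
grasp_force: 0.0
```

```bash
python3 - <<'E'
from h import *
print(loc(),qest('s8',2.56),togo(.5341,.0556,.3006,52.9))
E
```

```text
(array([  6.6, -61.2, 218.7]), array([-0.52,  0.5 ,  0.03]), array([-1.80e+02, -1.00e-01,  5.29e+01])) ((np.float64(317.4035087719298), np.int64(175)), np.float64(0.1)) (array([  60.9, -107.6,  100. ]), np.float64(-0.07954400296117115))
```

>>> step_arm(steps=[0.45, 20, -36, 0, 0, 0.45, 20, -36, 0, 0, 0.45, 21, -36, 0, 0, 0.45, 0, 0, 0, 0, 0.45, 0, 0, 30, 0, 0.45, 0, 0, 30, 0, 0.45, 0, 0, 20, 0, 0.45, 0, 0, 0, 0])

```text
time_s: 21.9
tool_pos: [0.5332, 0.0549, 0.3191]
tool_rot: [-179.9, 0.2, 52.8]
force: [0.6, -0.1, -0.3]
grip_width: 0.039
grasp_force: 0.0
```

```bash
python3 - <<'E'
from h import *
print(togo(.5341,.0556,.3006,52.9))
E
```

```text
(array([ 1.1,  0.3, 18.5]), np.float64(-0.08681181162262419))
```

>>> step_arm(steps=[0.45, 1, 0, 18, 0, 0.3, 0, 0, 0, 0, 0, 0, 0, 0, 0, 0, 0, 0, 0, 0, 0, 0, 0, 0, 0, 0, 0, 0, 0, 0, 0, 0, 0, 0.5, 8, 0, 0, 0, 0.5, 8, 0, 0, 0, 0.4, 7, 0, 0, 0, 0, 0])

```text
time_s: 23.15
tool_pos: [0.5347, 0.0566, 0.3014]
tool_rot: [179.9, -0.1, 30.1]
force: [2.3, -1.8, 2.0]
grip_width: 0.0116
grasp_force: 29.9
```

>>> step_arm(steps=[0.45, 0, 0, 0, 0, 0.45, 0, 0, 0, 0, 0.45, 0, 0, -30, 0, 0.45, 0, 0, -35, 9.6, 0.2, 0, 0, -30, 0, 0, 0, 0, 0, 0, 0, 20, 40, 0, 0, 0, 20, 40, 0, 0, 0, 22, 40, 0, 0, 0, 0, 4, 0, 0, 0, 0, 0, 0, 0])

```text
time_s: 24.52
tool_pos: [0.635, -0.038, 0.3946]
tool_rot: [-179.9, 0.1, 20.3]
force: [0.1, 1.2, 0.7]
grip_width: 0.0001
grasp_force: 0.0
```

```bash
python3 - <<'E'
from h import *
print(loc(),qest('s9',2.96))
E
```

```text
(array([ 62.4, -60.8, 212.6]), array([0.51, 1.1 , 0.68]), array([-1.799e+02,  1.000e-01,  2.030e+01])) ((np.float64(317.2413793103448), np.int64(176)), np.float64(0.12))
```

>>> step_arm(steps=[0, 0, 0, 30, 0, 0, 0, 0, 22, 0, 0, -10, 0, 0, 0, 0, -10, 0, 0, 0, 0, -9, 0, 0, 0, 0, -8, 0, -2, 0, 0, 0, 0, 0, 0, 0, 0, 0, 0, 0])

```text
time_s: 25.58
tool_pos: [0.6005, -0.051, 0.3457]
tool_rot: [-180.0, 0.1, 20.4]
force: [0.8, 0.7, -0.0]
grip_width: 0.0005
grasp_force: 0.0
```

>>> step_arm(steps=[0, -4, 0, -4, 0, 0, -3, 0, -3, 0, 0, 0, 0, 0, 0])

```text
time_s: 25.95
tool_pos: [0.5943, -0.0532, 0.3533]
tool_rot: [-180.0, -0.0, 20.4]
force: [1.8, 0.5, 0.9]
grip_width: 0.0005
grasp_force: 0.8
```

>>> step_arm(steps=[0, -4, 0, -2, 0, 0, -3, 0, -2, 0, 0, 0, 0, 0, 0])

```text
time_s: 26.32
tool_pos: [0.588, -0.0552, 0.3575]
tool_rot: [-180.0, -0.1, 20.4]
force: [4.8, 2.5, -1.1]
grip_width: 0.0002
grasp_force: 2.2
```

>>> step_arm(steps=[0, -4, 0, -3, 0, 0, -3, 0, -4, 0, 0, 0, 0, 0, 0])

```text
time_s: 26.7
tool_pos: [0.5821, -0.057, 0.3651]
tool_rot: [-180.0, -0.3, 20.5]
force: [6.3, 4.8, 1.9]
grip_width: 0.0002
grasp_force: 3.2
```

```bash
python3 - <<'E'
from h import *
print(loc(),qest('s10',2.96))
E
```

```text
(array([  6.1, -60.1, 183.1]), array([7.53, 2.27, 1.92]), array([-180. ,   -0.3,   20.5])) ((np.float64(305.8), np.int64(181)), np.float64(0.74))
```

The fit gives a gap of ≈8.7–9.2 mm with the bite starting at q≈0.58. That predicts about 66–70 N when closed, so I'll close the lever.

>>> step_arm(steps=[0, -8, 0, 2, 0, 0, -9.5, 0, 3, 0, 0, -9.5, 0, 4, 0, 0, 0, 0, 0, 0])

```text
time_s: 27.25
tool_pos: [0.5578, -0.067, 0.3575]
tool_rot: [179.9, -0.5, 20.4]
force: [8.7, 3.7, 6.2]
grip_width: 0.0006
grasp_force: 5.1
```

```bash
python3 - <<'E'
from h import *
print(loc(),qest('s11',2.96))
E
```

```text
(array([-20.2, -60.9, 175.5]), array([9.45, 0.44, 6.2 ]), array([179.9,  -0.5,  20.4])) ((np.float64(299.59375), np.int64(191)), np.float64(1.16))
```

Before closing I'll check hysteresis by backing off a little, to separate rubbing from true cam load.

>>> step_arm(steps=[0, 4, 0, -1.5, 0, 0, 4, 0, -1.5, 0, 0, 0, 0, 0, 0])

```text
time_s: 27.68
tool_pos: [0.5652, -0.0644, 0.36]
tool_rot: [179.9, -0.4, 20.4]
force: [6.9, 2.0, 4.0]
grip_width: 0.0005
grasp_force: 3.6
```

```bash
python3 - <<'E'
from h import *
print(loc(),qest('s12',2.96))
E
```

```text
(array([-12.3, -61.1, 178. ]), array([ 7.15, -0.49,  3.98]), array([179.9,  -0.4,  20.4])) ((np.float64(301.53125), np.int64(188)), np.float64(1.04))
```

>>> step_arm(steps=[0, 5, 0, -1, 0, 0, 4, 0, -1, 0, 0, 0, 0, 0, 0])

```text
time_s: 28.1
tool_pos: [0.5737, -0.0612, 0.3619]
tool_rot: [179.9, -0.4, 20.4]
force: [6.5, 2.9, 3.2]
grip_width: 0.0005
grasp_force: 3.7
```

```bash
python3 - <<'E'
from h import *
print(loc(),qest('s13',2.96))
E
```

```text
(array([ -3.2, -61.1, 179.9]), array([7.14, 0.43, 3.23]), array([179.9,  -0.4,  20.4])) ((np.float64(303.75), np.int64(184)), np.float64(0.88))
```

Retreat readings (≈0.55 N m at q≈1.04, ≈0.51 at 0.88) suggest the gap may be as small as 7.6 mm, which would close at up to 80 N. Loosening the nut by 0.2 rad centres the whole uncertainty band, so I'll open the lever first and do that.

>>> step_arm(steps=[0, 11, 0, -15, 0, 0, 0, 0, -20, 0, 0, -31, 0, 0, 0, 0, -32, 0, 0, 0, 0, 0, 0, 25, 0, 0, 0, 0, 25, 0, 0, 15, 0, 0, 0, 0, 15, 0, 0, 0, 0, 12, 0, 0, 0, 0, 12, 0, 0, 0, 0, 11, 0, 0, 0, 0, 0, 0, 0, 0])

```text
time_s: 29.65
tool_pos: [0.5846, -0.0566, 0.3449]
tool_rot: [180.0, 0.0, 20.4]
force: [0.8, -0.4, 0.5]
grip_width: 0.0004
grasp_force: 0.0
```

>>> step_arm(steps=[0, -3, 0, -25, 0, 0, 0, 0, -28, -9.7, 0.2, 0, 0, 0, 0, 0.45, 0, 0, 0, 0, 0.45, 0, 0, 0, 0])

```text
time_s: 30.28
tool_pos: [0.5808, -0.0579, 0.3969]
tool_rot: [-179.9, 0.1, 30.0]
force: [0.1, 0.4, -0.9]
grip_width: 0.0224
grasp_force: 0.0
```

```bash
python3 - <<'E'
from h import *
print(loc(),qest('s14',2.96),togo(.5345,.0562,.3012,30.1))
E
```

```text
(array([  4.6, -60.5, 214.9]), array([ 0.26,  0.38, -0.91]), array([-1.799e+02,  1.000e-01,  3.000e+01])) ((np.float64(317.3050847457627), np.int64(176)), np.float64(0.1)) (array([  17. , -122. ,   95.7]), np.float64(-0.05266181623073862))
```

>>> step_arm(steps=[0.45, 5, -40, 0, 0, 0.45, 6, -41, 0, 0, 0.45, 6, -41, 0, 0, 0.45, 0, 0, 0, 0, 0.45, 0, 0, 30, 0, 0.45, 0, 0, 30, 0, 0.45, 0, 0, 15, 0, 0.45, 0, 0, 0, 0])

```text
time_s: 31.32
tool_pos: [0.5345, 0.0554, 0.3221]
tool_rot: [180.0, 0.1, 30.0]
force: [-0.1, -0.2, -0.1]
grip_width: 0.0393
grasp_force: 0.0
```

```bash
python3 - <<'E'
from h import *
print(togo(.5345,.0562,.3012,30.1))
E
```

```text
(array([ 0.4, -0.7, 20.9]), np.float64(-0.08288285231731152))
```

>>> step_arm(steps=[0.45, 0, 0, 20, 0, 0.3, 0, 0, 0, 0, 0, 0, 0, 0, 0, 0, 0, 0, 0, 0, 0, 0, 0, 0, 0, 0, 0, 0, 0, 0, 0, 0, 0, -0.3, -6, 0, 0, 0, -0.4, -5.5, 0, 0, 0, 0, 0])

```text
time_s: 32.45
tool_pos: [0.5349, 0.0564, 0.3045]
tool_rot: [-179.9, -0.1, 41.6]
force: [-2.6, 1.6, 5.8]
grip_width: 0.0116
grasp_force: 30.0
```

>>> step_arm(steps=[0.45, 0, 0, 0, 0, 0.45, 0, 0, 0, 0, 0.45, 0, 0, -30, 0, 0.45, 0, 0, -35, 10, 0.2, 0, 0, -30, 11, 0, 0, 0, 0, 0, 0, 20, 40, 0, 0, 0, 20, 40, 0, 0, 0, 22, 40, 0, 0, 0, 0, 4, 0, 0, 0, 0, 0, 0, 0])

```text
time_s: 33.83
tool_pos: [0.6363, -0.0381, 0.3973]
tool_rot: [-180.0, 0.1, 20.8]
force: [-0.6, 0.5, 0.0]
grip_width: 0.0003
grasp_force: 0.0
```

```bash
python3 - <<'E'
from h import *
print(loc(),qest('s15',2.76))
E
```

```text
(array([ 63.6, -61.3, 215.3]), array([-0.39,  0.73,  0.02]), array([-1.80e+02,  1.00e-01,  2.08e+01])) ((np.float64(317.31666666666666), np.int64(176)), np.float64(0.1))
```

>>> step_arm(steps=[0, 0, 0, 30, 0, 0, 0, 0, 24, 0, 0, -10, 0, 0, 0, 0, -10, 0, 0, 0, 0, -9, 0, 0, 0, 0, -9, 0, -5, 0, 0, -7, 0, -5, 0, 0, 0, 0, 0, 0])

```text
time_s: 34.88
tool_pos: [0.5941, -0.0545, 0.3552]
tool_rot: [-180.0, -0.0, 20.8]
force: [-0.5, 0.9, 0.0]
grip_width: 0.0007
grasp_force: 0.0
```

>>> step_arm(steps=[0, -4, 0, -4, 0, 0, -3, 0, -3, 0, 0, 0, 0, 0, 0])

```text
time_s: 35.25
tool_pos: [0.5883, -0.0562, 0.362]
tool_rot: [-180.0, -0.0, 20.9]
force: [1.6, 1.4, 1.1]
grip_width: 0.0003
grasp_force: 1.1
```

>>> step_arm(steps=[0, -4, 0, -3, 0, 0, -3, 0, -1, 0, 0, 0, 0, 0, 0])

```text
time_s: 35.62
tool_pos: [0.5818, -0.0586, 0.366]
tool_rot: [-180.0, -0.1, 20.9]
force: [4.2, 2.6, -2.3]
grip_width: 0.0001
grasp_force: 2.3
```

```bash
python3 - <<'E'
from h import *
print(loc(),qest('s16',2.76))
E
```

```text
(array([  5.3, -61.5, 184. ]), array([ 4.8 ,  0.95, -2.32]), array([-1.80e+02, -1.00e-01,  2.09e+01])) ((np.float64(305.6190476190476), np.int64(182)), np.float64(0.8))
```

The bite now starts at q≈0.65, with every estimate between 58 and 75 N closed. Closing the lever.

>>> step_arm(steps=[0, -7.5, 0, 2.5, 0, 0, -9.5, 0, 3, 0, 0, -9.5, 0, 4, 0, 0, -6, 0, 3.5, 0, 0, -5.5, 0, 4, 0, 0, 0, 0, 0, 0])

```text
time_s: 36.42
tool_pos: [0.5456, -0.0731, 0.3487]
tool_rot: [-180.0, 0.1, 20.8]
force: [2.7, 0.1, 2.1]
grip_width: 0.0009
grasp_force: 1.4
```

```bash
python3 - <<'E'
from h import *
print(loc(),qest('s17',2.76))
E
```

```text
(array([-33.7, -62.4, 166.7]), array([ 2.59, -0.89,  2.1 ]), array([-1.80e+02,  1.00e-01,  2.08e+01])) ((np.float64(296.3013698630137), np.int64(199)), np.float64(1.42))
```

>>> step_arm(steps=[0, -5, 0, 4.5, 0, 0, -4.5, 0, 5, 0, 0, -4, 0, 5.5, 0, 0, -3.5, 0, 5.5, 0, 0, -3, 0, 6, 0, 0, 0, 0, 3, 0, 0, 0, 0, 0, 0])

```text
time_s: 37.35
tool_pos: [0.5285, -0.0791, 0.32]
tool_rot: [180.0, -0.2, 20.9]
force: [3.6, 1.2, 5.8]
grip_width: 0.0002
grasp_force: 3.2
```

```bash
python3 - <<'E'
from h import *
print(loc(),qest('s18',2.76))
E
```

```text
(array([-51.8, -62. , 138. ]), array([ 3.84, -0.13,  5.84]), array([180. ,  -0.2,  20.9])) ((np.float64(307.3970588235294), np.int64(206)), np.float64(1.6400000000000001))
```

>>> step_arm(steps=[0, 0, 0, -20, 0, 0, 0, 0, -40, 0, 0, 0, 0, -50, 0, 0, 0, 0, 0, 0, 0, 0, 0, 0, 0])

```text
time_s: 38.02
tool_pos: [0.5269, -0.0796, 0.429]
tool_rot: [-179.9, 0.1, 20.8]
force: [-0.5, 0.9, 0.3]
grip_width: 0.0004
grasp_force: 0.0
```

```bash
python3 - <<'E'
from h import *
a=snap('scene','s19');c=snap('wrist','w19')
f=lambda i:cv2.resize(i[:,:,::-1],(400,400),interpolation=cv2.INTER_CUBIC)
cv2.imwrite('pics/c19.png',np.hstack([f(a['image'][150:255,235:340]),f(c['image'][100:380,140:420])]))
print(loc(),[(q,proj(a,lev(q,2.76)).round(1)) for q in(1.6,1.75,1.9)])
E
```

```text
(array([-53.5, -61.7, 246. ]), array([-0.84, -0.69, -0.61]), array([-1.799e+02,  1.000e-01,  2.080e+01])) [(1.6, array([[294.5, 208.9]])), (1.75, array([[293.1, 213.7]])), (1.9, array([[292.2, 218.5]]))]
```

View pics/c19.png

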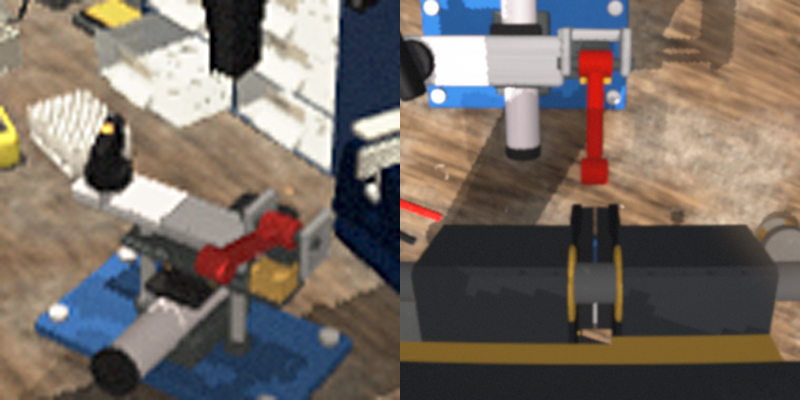

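The lever end is at crop (212,263), i.e. pixel (291,219), which matches the predicted 1.9 rad stop. The gripper is well clear above, so I'm handing in.

```bash
python3 -c "
from cell import env
print(env.sign_off())"
```

```text
the job is handed in; nothing more can be done
None
```

I set the nut so the lever starts to bite at about 0.65 rad, closed the lever to its stop, let go and handed the job in; the tube force, which I could not measure, is estimated at 58–75 N, and the hand-in gave no verdict.

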